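# Fit a stake head to its extension arm and hold the arm level over the bench holder

## Task

Plug the square, flat-faced stake head fully home into the square socket at the thick end of the steel extension arm lying in its wooden cradle, and let go of the head. The head is held in by its weight only, so next grip the extension across its bar at the balance point of extension and head together, lift it out level, and carry it to the dark iron holder bolted to the bench. Finish while holding it there, level and still, with its tang centred over the holder's square hole, flats parallel to the hole's sides, and the tip about 2 cm above the hole; do not put it in or let go, and leave the other things on the bench as they are.

Things in the scene. Friction and masses are not known exactly. Their poses are not given: they have to be found in the camera images.
- extension: Steel stake extension arm, 0.5 kg. Bar 14 mm wide (y), 18 high, x = -80 to 59 mm; origin on its underside, x towards the thick end, z up. Thick end: block 32 x 32 (x = 59 to 91), z = -10 to 18, top flush with the bar, square socket through it. Under the other end (x = -72): 18 mm collar 6 deep, then 12 mm square tang, tip z = -42. Starts loose and level in the cradle, origin 62 mm above the bench.
- ext_socket (a point): Centre of the socket's mouth on top of the thick end (x = 75, z = 18 mm of the arm); hole 16 mm square with a bevelled rim, sides parallel to the arm's x and y, 28 mm deep (through). Axes as the arm's.
- ext_balance (a point): Balance point of the arm WITH the flat head in its socket, at mid height of the bar (x = 26, z = 9 mm of the arm; 33 mm from the thick block, 98 mm from the tang); without the head it would be 14 mm nearer the tang. Axes as the arm's. Stays right within 2 mm.
- ext_tang (a point): Centre of the tip of the arm's tang (x = -72, z = -42 mm of the arm).
- head_flat: The head to fit: steel block 26 x 26 x 20 mm high, flat square top, 0.14 kg, on a 14 mm square tang 22 mm long (last 10 mm taper by 3 mm a side; flats as the block's). Origin: centre of the block's underside (shoulder), z up; fully home, the shoulder rests on the arm's top, origin at ext_socket. Any quarter turn fits. Starts upright in a hole of the stand, block on the stand's top.
- head_dome: Another head on the same tang, not wanted: round, domed mushroom top, 29 mm across, 20 mm high. In the stand. Leave it.
- head_ridge: Another head on the same tang, not wanted: 24 mm square plate 7 mm thick with a thin upright ridge, 20 mm high. In the stand. Leave it.
- stand: Fixed brown wooden block 170 (x) x 60 (y) x 34 mm high, origin under its centre, with three loose square holes in a row along its x at -52, 0 and +52 mm, each holding a head squared up with the block to within about 10 degrees; any head may be in any hole.
- cradle: Fixed pale wooden cradle under the arm: board 206 (x) x 70 x 12 mm, origin under its centre, x as the arm's, arm's origin 62 mm above. The bar lies in a notched cheek (44 mm wide, 74 high, x = -47 to -29 mm), the thick end on a rest (48 wide, lips 64 high, end stop beyond it); from x = -29 to 59 the bar is free, 50 mm of air below.
- holder: Fixed stake holder, dark cast iron: flange 90 x 90 x 12 mm with four bolts, 46 mm square tower to 60 mm above the bench, a clamp screw with a cross bar on its -y side (to y = -47 mm). Origin under its centre.
- holder_hole (a point): Centre of the mouth of the square hole in the holder's top, 60 mm above the bench; hole 13.5 mm square, 44 mm deep, sides along the holder's x and y.
- beaker: Bystander: empty glass beaker, 76 mm across, 90 mm high.
- jar: Bystander: white lidded jar with a knob, 80 mm across, 81 mm high.
- tin: Bystander: small open metal dish, 68 mm across, 22 mm high.
- bench_block: Bystander: square steel bench block 64 x 64 x 18 mm.
- pliers: Bystander: pliers with black grips, 145 mm long, lying flat, 10 mm thick.
Not all that is in view belongs to the job. What is shaped like the extension but orange or turquoise is not meant.

How it is judged:
By the outcome, as a careful person would: the job done as asked, in the order asked, and still so for the second after the job is handed in, while the arm keeps its last pose, push and grip.
It also fails if it takes over 67 s, if anything falls off the work surface, if the arm or the gripper's body presses on something with over 40 N, if the wrist force passes 120 N, or if a joint passes its speed limit or range.

## Robot

A 6-joint arm with a two-finger parallel gripper is mounted at the origin on the work surface. World frame = base frame: x ahead of the robot, y to its left, z up, the work surface at z = 0. Lengths are in mm, angles in degrees, forces in N, time in s.
With the tool pointing down it reaches from about 300 to 850 mm from the base axis. Payload 4.2 kg.
Tool frame: the origin (TCP) lies between the finger pads; the fingertips stand 11 mm ahead of it and the grasp point (between the pads) lies 8 mm behind it (env.tips_ahead is the distance from the TCP to the fingertips, in mm); z points along the fingers, y is the line along which they close (so a half turn about z gives the same grasp; the last joint's range is limited). The gripper opens to 91 mm and grips with 3 to 60 N. Pads are 32 mm wide; open, the fingers measure 118 mm over their backs; the gripper's body (76 mm by 178 mm) begins 60 mm behind the grasp point.
Start: joints at [-77.922, 18.312, 89.639, -0, 72.044, -1.146], TCP at [131.537, -559.768, 224.976] pointing down, gripper open.
Joint ranges: [-177.97, 177.97], [-48.28, 115.42], [12.27, 149.76], [-77.06, 257.06], [2.81, 150.46], [-146.56, 146.56]. Speed limits (degrees/s): [147.25, 147.25, 180, 180, 180, 180].

## Interface

Orientations are given as [roll, pitch, yaw] about the fixed x, y, z axes, in that order (R = Rz(yaw) Ry(pitch) Rx(roll)).
In Python, from workcell import env, cams gives the robot as it stands.
- The arm moves only by the tool step_arm, never from a script. Its arguments are lists of equal length, an entry for each row: "linear": the shift along the tool's x, y, z in units of 30 cm (1.0 is 30 cm), a list of three; "turn": the turn about the tool's z in units of 360 degrees (1.0 is 360 degrees). In form: {"linear": [[tx, ty, tz], ...], "turn": [turn, ...]}. A call has 1 to 20 rows; each row is the pose to reach, as a shift and turn from the pose commanded when the call began, along the tool's axes at that moment, turning the shorter way round; what a row does not reach only later rows make up. A row lasts 1/8 s, in which the tool goes at most 62.5 mm and 10.7 degrees, less where a joint would pass 70% of its speed; a pose out of reach is approached as far as the arm can. A call with a number of a shift or a turn outside -1 to 1 is refused whole. A call with a gripper value outside its range is refused whole. "fingers" is the closure, from -1 (fully open) to 1 (shut), so that 0 is half open, set as the call begins (left out, the last holds). The fingers move at their own pace and stop on an object; "force" is the grip in N (left out, the last holds). Time passes only in rows, so rows that repeat a pose let the fingers close. It gives the time, the measured TCP pose, the force, the opening and the grip force at its end, in the units of the state.
- env.state(): the state, without advancing time (a new reading comes with each control period).
- cams.grab_frame(name): name is "scene" or "top"; returns a dict with "color" (420x560x3 uint8, blue, green, red), "fx", "fy", "cx", "cy" (pixels), "dist" ([k1, k2, p1, p2, k3] as OpenCV has them; the pictures are not rectified), "extrinsics" (4x4, takes a point from camera to world coordinates). Camera axes: x right, y down, z forward; pixel columns grow to the right and rows downward; lengths in mm; the calibration is good to about 2 mm. A picture is of the moment at which its call begins. There is no depth.
- env.job_done(): hands the job in; it is judged then, once.
The state is a dict: "time_s": time; "qpos": joint angles; "qvel": joint speeds; "effort": joint torques, N m; "ee_pos": TCP position; "ee_rot": TCP orientation; "force": force on the tool from outside, world axes, zero at the start; "torque": the same for the moment, N m; "gripper_width": finger opening in mm; "gripper_force": force on a finger pad.
Only numpy, scipy, OpenCV 4.12 (cv2) and the standard library are available. Lean on these libraries where they do the work, as an engineer would, in place of code of your own. Each camera call takes 0.05 s, during which the arm holds its last target. There are 200 camera calls.

## Working session

There is one attempt and no reset: what is moved stays moved. The work goes in short steps, Python scripts to look and compute and a tool call to move; the robot and the scene stay as the last step left them, time stands still between calls to the robot, and variables do not carry over. Pictures are saved under pics/ and viewed, at most 10 in all, crops included, and the job is handed in when it is done.

Besides the shell and the picture viewer there is one more tool, called by a JSON object that holds its "op" and its "data". step_arm: Moves the arm, as the interface text tells. Its arguments: {"type":"object","properties":{"linear":{"type":"array"},"turn":{"type":"array"},"fingers":{"type":"number"},"force":{"type":"number"}},"required":["linear","turn"]}

```bash
mkdir -p pics
python3 - <<'E'
from workcell import env,cams
import cv2,numpy as np
for n in("scene","top"):
    f=cams.grab_frame(n); np.savez(f"pics/{n}0.npz",**{k:np.array(v) for k,v in f.items()})
    cv2.imwrite(f"pics/{n}0.png",cv2.resize(f["color"],(800,600),interpolation=cv2.INTER_CUBIC))
    print(n,f["fx"],f["fy"],f["cx"],f["cy"],f["dist"],np.round(f["extrinsics"],3).tolist())
s=env.state();print(s["ee_pos"],s["ee_rot"],s["time_s"])
E
```

```text
scene 417.59660018937353 417.59660018937353 281.13428980334214 207.92522243168892 [0.02200138 0.         0.         0.         0.        ] [[0.267, 0.565, -0.781, 1216.741], [0.963, -0.176, 0.202, -200.06], [-0.023, -0.806, -0.591, 634.049], [0.0, 0.0, 0.0, 1.0]]
top 476.71712020224044 476.71712020224044 280.9248223638874 208.23747382360503 [0.00791226 0.         0.         0.         0.        ] [[0.01, -0.998, 0.064, 397.783], [-1.0, -0.011, -0.015, 10.781], [0.015, -0.064, -0.998, 1448.115], [0.0, 0.0, 0.0, 1.0]]
[ 131.44375844 -559.32314724  224.20454175] [-1.79909317e+02 -1.82389907e-04  1.32253259e+01] 0.1
```

View pics/top0.png

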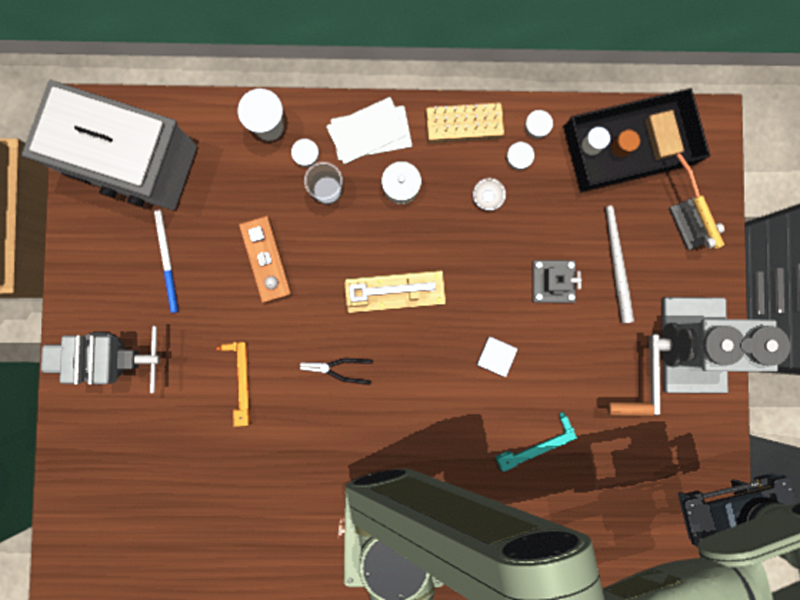

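View pics/scene0.png

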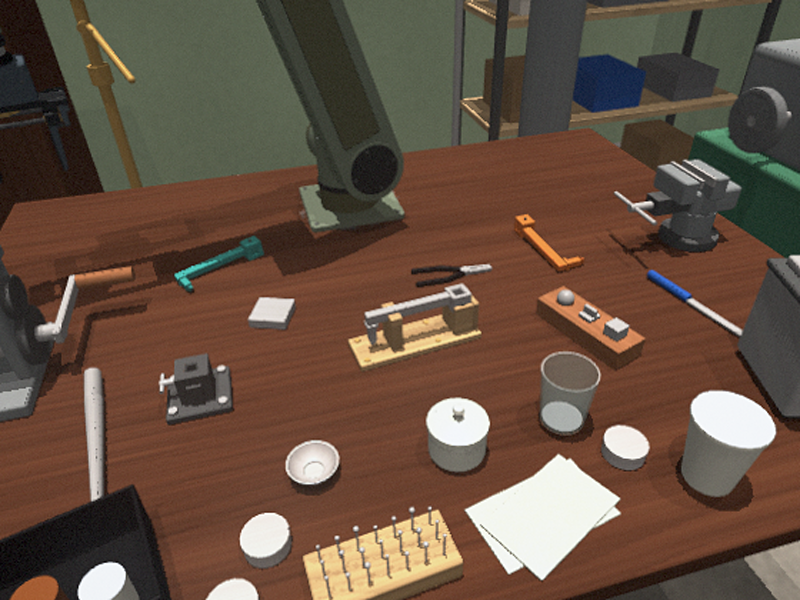

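The top view shows the stand at about (264,260) with the flat head at its far end (256,233). The cradle and arm are at (395,291) with the socket at (357,293), and the holder is at (556,282). Next I take enlarged crops.

```bash
cat > h.py <<'E'
import numpy as np,cv2
def load(n): return dict(np.load(f"pics/{n}.npz"))
def proj(f,P):
    E=np.linalg.inv(f["extrinsics"]); r=cv2.Rodrigues(E[:3,:3])[0]
    K=np.array([[f["fx"],0,f["cx"]],[0,f["fy"],f["cy"]],[0,0,1.]])
    return cv2.projectPoints(np.array(P,float).reshape(-1,3),r,E[:3,3],K,f["dist"])[0][:,0]
def ray(f,uv,z):
    K=np.array([[f["fx"],0,f["cx"]],[0,f["fy"],f["cy"]],[0,0,1.]])
    q=cv2.undistortPoints(np.array(uv,float).reshape(-1,1,2),K,f["dist"])[:,0]
    d=np.c_[q,np.ones(len(q))]@f["extrinsics"][:3,:3].T; o=f["extrinsics"][:3,3]
    return o+d*((np.reshape(z,(-1,1))-o[2])/d[:,2:])
def crop(im,x0,y0,x1,y1,k):
    c=cv2.resize(im[y0:y1,x0:x1],None,fx=k,fy=k,interpolation=cv2.INTER_CUBIC)
    for x in range(-(-x0//10)*10,x1,10):
        cv2.line(c,((x-x0)*k,0),((x-x0)*k,5),(0,255,255),1); cv2.putText(c,str(x),((x-x0)*k+1,14),0,.3,(0,255,255),1)
    for y in range(-(-y0//10)*10,y1,10):
        cv2.line(c,(0,(y-y0)*k),(5,(y-y0)*k),(0,255,255),1); cv2.putText(c,str(y),(6,(y-y0)*k+4),0,.3,(0,255,255),1)
    return c
def put(m,c,x,y): m[y:y+c.shape[0],x:x+c.shape[1]]=c
E
python3 - <<'E'
from h import *
t=load("top0")["color"]; s=load("scene0")["color"]
m=np.zeros((600,800,3),np.uint8)
put(m,crop(t,238,184,318,222,10),0,0)
put(m,crop(t,166,148,206,214,3),0,385); put(m,crop(t,168,148,193,170,9),0,381)
put(m,crop(t,166,148,208,214,3),240,385); put(m,crop(t,368,178,412,214,6),400,381)
cv2.imwrite("pics/ct.png",m)
m=np.zeros((600,800,3),np.uint8)
put(m,crop(s,240,192,342,260,5),0,0)
put(m,crop(s,372,196,452,258,5),0,290+0) if 0 else None
put(m,crop(s,110,242,168,298,4),520,0)
put(m,crop(s,372,198,452,256,4),0,345); put(m,crop(s,415,215,450,250,7),340,345)
cv2.imwrite("pics/cs.png",m)
E
```

```text
(no output)
```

View pics/ct.png

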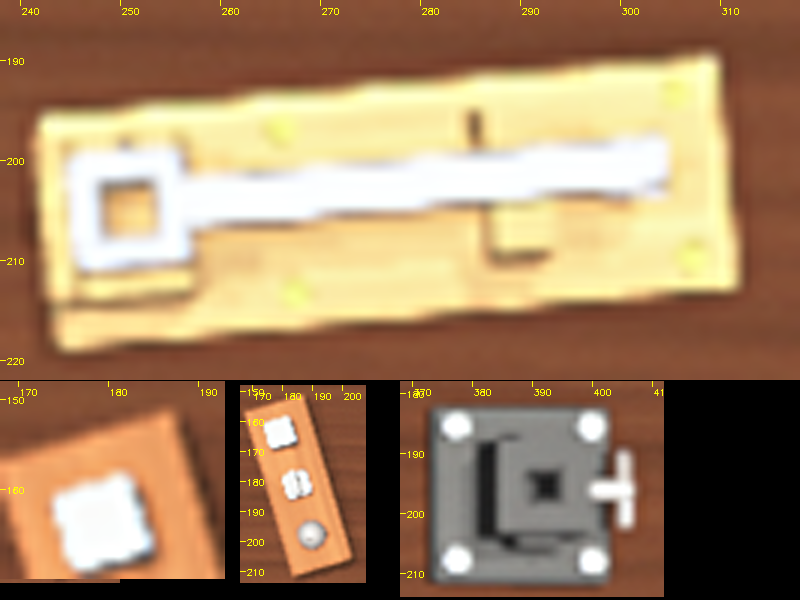

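View pics/cs.png

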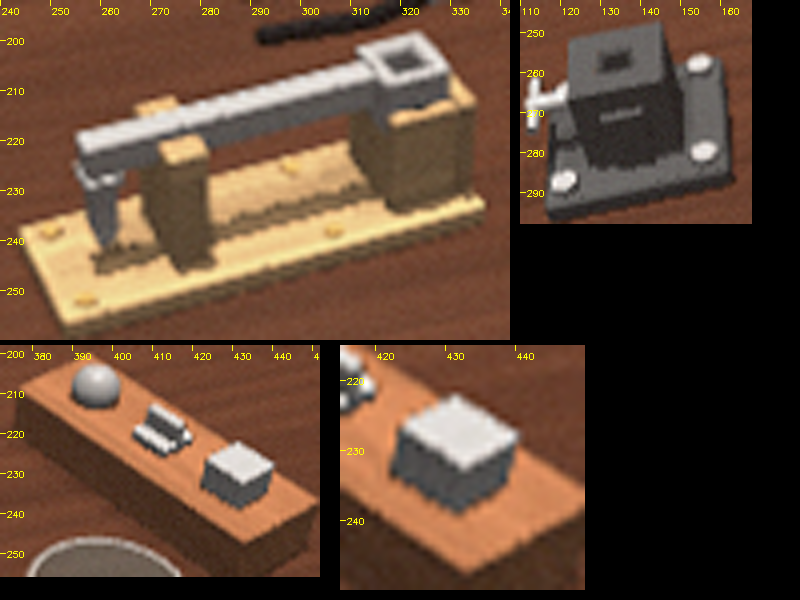

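The top crop shows the socket centre at (251.1,204.9), the bar end at (304.7,200.7), the flat head at about (179.5,163.9) and the holder hole at (392.3,195.7). The scene crop agrees: socket (321,204), head top centre (432,227), hole (133.5,257). Next I fit poses from both views.

```bash
cat > fit.py <<'E'
from h import *
from scipy.optimize import least_squares
T=load("top0");S=load("scene0")
def sq(a,b,z,cx=0,cy=0): return [(cx-a,cy-b,z),(cx+a,cy-b,z),(cx+a,cy+b,z),(cx-a,cy+b,z)]
def fit(name,obs,x0):
    def res(p,sep=False):
        c,s=np.cos(p[2]),np.sin(p[2]);out=[]
        for f,pt,uv in obs:
            P=[p[0]+c*pt[0]-s*pt[1],p[1]+s*pt[0]+c*pt[1],pt[2]]
            out.append(proj(f,[P])[0]-(np.array(uv)-.5))
        return np.array(out).ravel()
    for lab,o in(("both",obs),("top",[q for q in obs if q[0] is T]),("scene",[q for q in obs if q[0] is S])):
        keep=obs; obs=o
        r=least_squares(res,x0,loss="soft_l1",x_scale=[10,10,.1]); print(name,lab,np.round(r.x[:2],1),round(np.degrees(r.x[2]),2),"rms px",round(float(np.sqrt(np.mean(r.fun**2))),2)); obs=keep
if __name__=="__main__":
    g=[(T,uv) for uv in[(244.8,199),(256.5,198),(257.2,210.2),(245.8,211.2),(251.1,204.9),(304.7,200.7)]]
    # arm: x axis towards image-left = +y
    P=[(91,16,80),(59,16,80),(59,-16,80),(91,-16,80),(75,0,80),(-80,0,80)]
    P[0],P[3]=(91,-16,80),(91,16,80);P[1],P[2]=(59,-16,80),(59,16,80)
    # image up = +x world; arm x=+Y => arm y = -X, so image-up has arm y negative
    o=[(T,p,u) for p,(_,u) in zip(P,g)]
    o+=[(S,p,u) for p,u in zip([(91,-16,80),(59,-16,80),(59,16,80),(91,16,80)],[(329.4,204.4),(316.4,208.6),(311.6,201.6),(324,198.4)])]
    o+=[(S,(75,0,80),(321,204)),(S,(-80,7,80),(256,219)),(S,(-80,-7,80),(257.6,223))]
    fit("arm",o,[450,60,np.pi/2])
    o=[(T,p,u) for p,u in zip([(103,-35,12),(-103,-35,12),(-103,35,12),(103,35,12)],[(242,195.7),(309.8,189.5),(312,212.8),(244,219)])]
    o+=[(S,p,u) for p,u in zip([(103,-35,12),(-103,-35,12),(-103,35,12)],[(336.5,232.5),(253,256),(244,238)])]
    fit("cradle",o,[450,60,np.pi/2])
    o=[(T,p,u) for p,u in zip([(13,13,54),(13,-13,54),(-13,-13,54),(-13,13,54)],[(174.1,161.6),(182.4,158.2),(184.9,166.6),(176.6,169)])]
    o+=[(S,p,u) for p,u in zip([(13,13,54),(13,-13,54),(-13,-13,54),(-13,13,54)],[(440.6,227.9),(432.6,232.7),(423.6,226.4),(431.6,222)])]
    o+=[(S,p,u) for p,u in zip([(13,13,34),(13,-13,34),(-13,-13,34)],[(439.6,233.6),(431.9,239),(422.4,233.6)])]
    fit("head",o,[550,300,.2])
    o=[(T,p,u) for p,u in zip([(85,30,34),(85,-30,34),(-85,-30,34),(-85,30,34)],[(168.3,157),(187.1,151.4),(203.7,205.3),(183.7,212)])]
    o+=[(S,p,u) for p,u in zip([(85,30,34),(85,-30,34),(-85,-30,34),(-85,30,34)],[(451.5,236.75),(433.25,247.5),(377,209.25),(390.75,201)])]
    fit("stand",o,[500,280,.3])
    o=[(T,p,u) for p,u in zip(sq(45,45,12)+[(0,0,60)],[(403,211.5)[::1],(402.7,182.5),(373.3,182.5),(373.8,211.5),(392.3,195.7)])]
    o[0]=(T,(-45,-45,12),(403,211.5))
    o+=[(S,p,u) for p,u in zip([(-23,-23,60),(-23,23,60),(23,23,60),(23,-23,60),(0,0,60),(45,-45,12),(45,45,12)],[(122,252.5),(145.25,248),(147,261.5),(123.25,266.5),(133.5,257.25),(117.5,296.25),(163.25,287)])]
    fit("holder",o,[450,-320,0])
    for n,p in(("top",(310,200)),): pass
    print("beaker/pliers",ray(T,[(323*.7,183*.7),(400*.7,182*.7),(305*.7,366*.7)],[45,40,5]).round(0))
E
python3 fit.py
```

```text
arm both [503.4   4.1] 96.22 rms px 0.66
arm top [503.    3.5] 94.9 rms px 0.37
arm scene [502.7   4.9] 97.47 rms px 0.56
cradle both [503.1   3.7] 96.03 rms px 0.44
cradle top [503.8   3.3] 95.84 rms px 0.1
cradle scene [501.3   4.2] 96.49 rms px 0.47
head both [615.7 292.8] 19.92 rms px 0.57
head top [616.5 291.1] 19.37 rms px 0.26
head scene [614.6 294. ] 20.1 rms px 0.48
stand both [566.6 275.7] 18.32 rms px 0.91
stand top [567.5 275.6] 17.58 rms px 0.29
stand scene [565.4 274.9] 19.86 rms px 0.94
holder both [ 530.5 -333.4] 1.66 rms px 0.84
holder top [ 529.4 -333.9] 0.58 rms px 0.22
holder scene [ 531.7 -333.3] 2.69 rms px 0.98
beaker/pliers [[725. 156.  45.]
 [731.  -5.  40.]
 [344. 191.   5.]]
```

Run:
```python
from h import *
T=load("top0");im=T["color"].astype(float);B=im[...,0]
print(B[198:206,268].round(), B[158:172,179].round())
# bar centreline from top: soft coverage by blue channel
pts=[]
for u in list(range(261,283))+list(range(294,302)):
    c=B[194:212,u]; lo=np.median(np.r_[c[:2],c[-3:]]) if u<283 else 150
    w=np.clip((c-160)/(250-160),0,1); y=np.arange(194,212); 
    pts.append((u,(w*y).sum()/w.sum(),w.sum()))
p=np.array(pts); ok=(p[:,0]<283); k=np.polyfit(p[ok,0],p[ok,1],1); print("width px",p[ok,2].mean(), "resid",np.std(p[ok,1]-np.polyval(k,p[ok,0])))
W=ray(T,[(250.6,np.polyval(k,250.6)),(282,np.polyval(k,282)),(304,np.polyval(k,304))],80); print(W.round(1)); d=W[0]-W[1]; print("yaw",np.degrees(np.arctan2(d[1],d[0])))
# head blob
for th in (150,180,210):
    m=(B[150:180,168:195]>th).astype(np.uint8); n,l,s,c=cv2.connectedComponentsWithStats(m); i=1+np.argmax(s[1:,4]); pt=np.argwhere(l==i)[:,::-1].astype(np.float32)
    r=cv2.minAreaRect(pt); cc=np.array(r[0])+[168,150]; q=c[i]+[168,150]; bx=cv2.boxPoints(r)+[168,150]
    w=ray(T,np.vstack([q,bx]),54); e=w[2]-w[1]; print(th,s[i,4],q,w[0].round(1),np.degrees(np.arctan2(e[1],e[0])),r[1])
# hole in socket: blob of not-white inside block
sub=B[197:213,243:259]; print(sub.astype(int))
print(im[186:204,384:401].mean(2).astype(int))
```

```text
[172. 169. 205. 254. 255. 255. 255. 252.] [129. 226. 255. 252. 250. 251. 252. 253. 255. 255. 150.  76.  97. 111.]
width px 5.733333333333334 resid 0.16295102317376228
[[501.6  78.2  80. ]
 [506.1 -12.1  80. ]
 [509.3 -75.5  80. ]]
yaw 92.84654453358812
150 89 [178.71910112 163.16853933] [617. 292.  54.] -75.03036516638576 (9.216353416442871, 9.701424598693848)
180 85 [178.8        163.23529412] [616.8 291.7  54. ] -70.5601331419432 (9.17060375213623, 9.17060375213623)
210 78 [178.73076923 163.34615385] [616.5 291.9  54. ] -70.56163640881977 (8.538147926330566, 8.854375839233398)
[[183 173 171 174 172 171 156 138 144 159 165 163 139 142 165 173]
 [158 129 143 172 178 178 169 158 169 194 205 203 169 135 148 166]
 [160 147 200 237 241 241 244 248 246 252 255 255 239 159 139 154]
 [164 191 255 255 255 255 255 255 255 255 255 255 254 169 129 152]
 [169 203 255 255 255 252 253 247 237 234 241 255 255 219 194 213]
 [179 212 255 255 233 153 135 132 117 117 191 255 255 252 255 255]
 [179 182 255 255 232 120  99 106 111 118 172 255 255 255 255 255]
 [174 173 255 255 244 134 112 122 131 131 163
[... 1137 characters left out ...]
142 139 123  95  61  34  30  33  77 123 140 138 136 143 158]
 [111 144 141 141 130 114  79  37  27  35  77 123 140 138 137 172 237]
 [113 144 142 141 132 115  81  38  30  35  75 123 140 138 137 181 247]
 [114 143 141 140 133 114  84  66  64  62  86 123 139 138 136 148 182]
 [110 143 140 139 138 122 110 117 118 117 119 128 136 136 137 128 117]
 [112 143 141 139 139 138 138 142 141 141 141 140 139 137 138 132 121]
 [113 144 141 139 139 140 140 141 139 141 141 140 139 139 137 137 128]
 [113 143 143 141 141 140 141 139 141 141 141 140 141 140 139 139 129]
 [104 133 132 130 129 129 128 129 129 130 128 127 127 128 127 133 131]
 [ 64  80  78  86  96  99  99  98  98  97  88  82  82  88  97 116 126]]
```

```bash
cat >> h.py <<'E'
import json,os
def go(cur,*tg):
    "cur,tg: (x,y,z,yaw) tool down; returns rows in tool axes/units"
    c,s=np.cos(np.radians(cur[3])),np.sin(np.radians(cur[3]))
    for t in tg:
        d=np.subtract(t[:3],cur[:3]); print(np.round([(c*d[0]+s*d[1])/300,(s*d[0]-c*d[1])/300,-d[2]/300],4).tolist(),"turn",round(-((t[3]-cur[3]+180)%360-180)/360,4))
E
python3 - <<'E'
from h import *
T=load("top0");B=T["color"][...,0].astype(float)
e=[]
for u in range(261,283):
    c=B[194:212,u]; up=next(i for i in range(3,12) if c[i]>=215 and c[i+1]>240); dn=next(i for i in range(up+3,17) if c[i]<215)
    yu=up-1+(215-c[up-1])/(c[up]-c[up-1]); yd=dn-1+(c[dn-1]-215)/(c[dn-1]-c[dn]); e.append((u,yu+194,yd+194))
e=np.array(e)
for j in(1,2):
    k=np.polyfit(e[:,0],e[:,j],1);r=e[:,j]-np.polyval(k,e[:,0]);W=ray(T,[(u,np.polyval(k,u)) for u in(250.45,282)],80);d=W[0]-W[1];print(W.round(1).tolist(),np.degrees(np.arctan2(d[1],d[0])).round(2),r.std().round(2))
print(ray(T,[(250.45,204.4),(391.7,195.15),(178.75,163.25)],[80,60,54]).round(1))
go((131.54,-559.77,224.98,13.22),(220,-400,250,15),(616,292,160,19.6))
E
```

```text
[[502.0, 78.6, 80.0], [512.7, -12.0, 80.0]] 96.74 0.24
[[490.1, 78.4, 80.0], [498.9, -12.2, 80.0]] 95.56 0.21
[[ 496.    78.5   80. ]
 [ 529.1 -334.    60. ]
 [ 616.8  291.9   54. ]]
[0.4088, -0.451, -0.0834] turn -0.0049
[2.2214, -2.3947, 0.2166] turn -0.0177
```

{"op": "step_arm", "data": {"linear": [[0.2,-0.2,-0.08],[0.4,-0.4,-0.08],[0.6,-0.6,-0.08],[0.8,-0.8,-0.08],[1.0,-1.0,-0.08],[1.0,-1.0,-0.08],[1.0,-1.0,-0.08]], "turn": [0,0,0,0,0,0,0], "fingers": -1, "force": 30}}

```text
time_s: 0.98
ee_pos: [355.5, -197.0, 248.8]
ee_rot: [-180.0, -0.0, 13.3]
force: [0.4, 0.1, 0.2]
gripper_width: 91.2
gripper_force: 0.0
```

{"op": "step_arm", "data": {"linear": [[0.2,-0.2,0],[0.4,-0.4,0],[0.6,-0.6,0],[0.8,-0.8,0],[1.0,-1.0,0],[1.0,-1.0,0],[1.0,-1.0,0]], "turn": [0,0,0,0,0,0,0]}}

```text
time_s: 1.85
ee_pos: [579.1, 163.9, 248.2]
ee_rot: [180.0, 0.0, 13.3]
force: [0.7, -1.0, 0.1]
gripper_width: 90.9
gripper_force: 0.0
```

{"op": "step_arm", "data": {"linear": [[0.11,-0.2,0.1],[0.22,-0.395,0.2],[0.221,-0.395,0.25],[0.221,-0.395,0.25],[0.221,-0.395,0.25],[0.221,-0.395,0.25],[0.221,-0.395,0.25],[0.221,-0.395,0.25]], "turn": [-0.0177,-0.0177,-0.0177,-0.0177,-0.0177,-0.0177,-0.0177,-0.0177]}}

```text
time_s: 2.85
ee_pos: [616.0, 291.6, 174.7]
ee_rot: [180.0, -0.1, 19.6]
force: [-0.5, 0.4, 0.4]
gripper_width: 91.2
gripper_force: 0.0
```

{"op": "step_arm", "data": {"linear": [[0,0,0.15],[0,0,0.3],[0,0,0.347],[0,0,0.347],[0,0,0.347]], "turn": [0,0,0,0,0]}}

```text
time_s: 3.48
ee_pos: [617.2, 292.7, 72.0]
ee_rot: [-180.0, -0.2, 19.6]
force: [-0.0, 0.2, -0.2]
gripper_width: 91.3
gripper_force: 0.0
```

Run:
```python
from h import *
from workcell import cams,env
f=cams.grab_frame("scene"); t=cams.grab_frame("top"); print(env.state()["ee_pos"])
m=np.zeros((600,800,3),np.uint8)
put(m,crop(f["color"],385,170,485,270,5),0,0); put(m,crop(t["color"],150,130,209,200,5),505,0)
cv2.imwrite("pics/g1.png",m)
```

```text
[616.98569902 292.62940553  71.9219569 ]
```

View pics/g1.png

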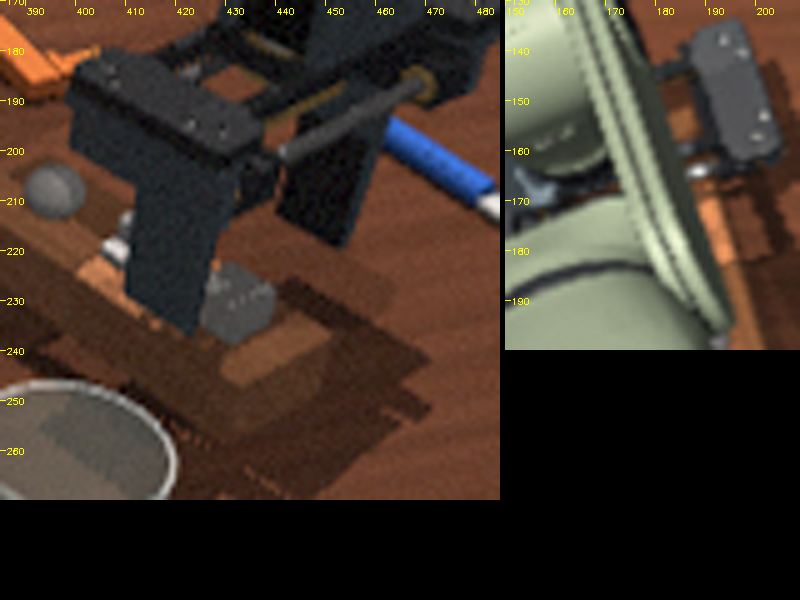

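The picture shows the open fingers straddling the flat head. The near fingertip edge runs (410,229)-(424,237) and the far one (440,212)-(454,219.6). I check these against the projection.

Run:
```python
from h import *
S=load("scene0")
c,s=np.cos(np.radians(19.6)),np.sin(np.radians(19.6)); X=np.array([c,s,0]);Y=np.array([s,-c,0])
for z in(70,72):
  o=np.array([616.4,292.2,z-11])
  for y in(45.6,59,-45.6,-59): print(z,y,(proj(S,[o+16*X+y*Y,o-16*X+y*Y])+.5).round(1).tolist())
```

```text
70 45.6 [[424.4, 237.8], [412.4, 230.0]]
70 59 [[420.2, 240.3], [408.1, 232.4]]
70 -45.6 [[452.2, 221.7], [440.0, 214.7]]
70 -59 [[456.1, 219.5], [443.9, 212.5]]
72 45.6 [[424.6, 237.1], [412.6, 229.3]]
72 59 [[420.3, 239.6], [408.3, 231.7]]
72 -45.6 [[452.4, 221.0], [440.2, 213.9]]
72 -59 [[456.3, 218.7], [444.1, 211.8]]
```

{"op": "step_arm", "data": {"linear": [[0,0,0.04],[0,0,0.08],[0,0,0.08],[0,0,0.08],[0,0,0.08]], "turn": [0,0,0,0,0]}}

```text
time_s: 4.2
ee_pos: [616.1, 292.2, 46.1]
ee_rot: [180.0, -0.0, 19.6]
force: [1.1, 0.2, -0.2]
gripper_width: 91.4
gripper_force: 0.0
```

{"op": "step_arm", "data": {"linear": [[0,0,0],[0,0,0],[0,0,0],[0,0,0],[0,0,0],[0,0,0],[0,0,0],[0,0,0]], "turn": [0,0,0,0,0,0,0,0], "fingers": 1, "force": 25}}

```text
time_s: 5.2
ee_pos: [615.8, 292.1, 45.8]
ee_rot: [180.0, 0.0, 19.6]
force: [-1.4, 0.1, 0.2]
gripper_width: 25.9
gripper_force: 25.0
```

{"op": "step_arm", "data": {"linear": [[0,0,-0.04],[0,0,-0.1],[0,0,-0.2],[0,0,-0.33],[0,0,-0.33]], "turn": [0,0,0,0,0]}}

```text
time_s: 5.82
ee_pos: [618.1, 293.2, 150.2]
ee_rot: [-180.0, -0.6, 19.6]
force: [0.7, 0.9, -1.2]
gripper_width: 25.9
gripper_force: 25.0
```

Run:
```python
from h import *
from workcell import env
c=np.array((131.537,-559.768,224.976,13.224))
def mv(c,l,t):
    a=np.radians(c[3]);X=np.array([np.cos(a),np.sin(a),0]);Y=np.array([np.sin(a),-np.cos(a),0])
    p=c[:3]+300*(l[0]*X+l[1]*Y); p[2]-=300*l[2]; return np.r_[p,c[3]-360*t]
for l,t in [((1,-1,-.08),0),((1,-1,0),0),((.221,-.395,.25),-.0177),((0,0,.347),0),((0,0,.08),0),((0,0,-.33),0)]: c=mv(c,l,t)
print(c,env.state()["ee_pos"],env.state()["gripper_width"])
go(c,(495.7,78.4,125,6.0))
```

```text
[615.80573502 292.10155121 144.876       19.596     ] [618.11516793 293.18726778 150.24130602] 25.89102103938743
[-0.6161, 0.5368, 0.0663] turn 0.0378
```

{"op": "step_arm", "data": {"linear": [[-0.1,0.09,0],[-0.2,0.18,0],[-0.3,0.27,0],[-0.4,0.36,0.02],[-0.5,0.45,0.05],[-0.58,0.51,0.066],[-0.616,0.537,0.066],[-0.616,0.537,0.066],[-0.616,0.537,0.066],[-0.616,0.537,0.066]], "turn": [0.01,0.02,0.03,0.0378,0.0378,0.0378,0.0378,0.0378,0.0378,0.0378]}}

```text
time_s: 7.08
ee_pos: [496.5, 79.1, 125.1]
ee_rot: [-180.0, -0.0, 6.0]
force: [0.7, 0.6, -1.4]
gripper_width: 25.9
gripper_force: 25.0
```

Run:
```python
from h import *
from workcell import cams,env
f=cams.grab_frame("scene"); t=cams.grab_frame("top"); print(env.state()["ee_pos"],env.state()["ee_rot"])
m=np.zeros((600,800,3),np.uint8)
put(m,crop(f["color"],285,150,345,225,8),0,0); put(m,crop(t["color"],228,175,290,225,5),485,0)
cv2.imwrite("pics/g2.png",m)
```

```text
[496.16523003  78.91020165 125.0124926 ] [ 1.79999913e+02 -1.51901791e-02  6.03418110e+00]
```

View pics/g2.png

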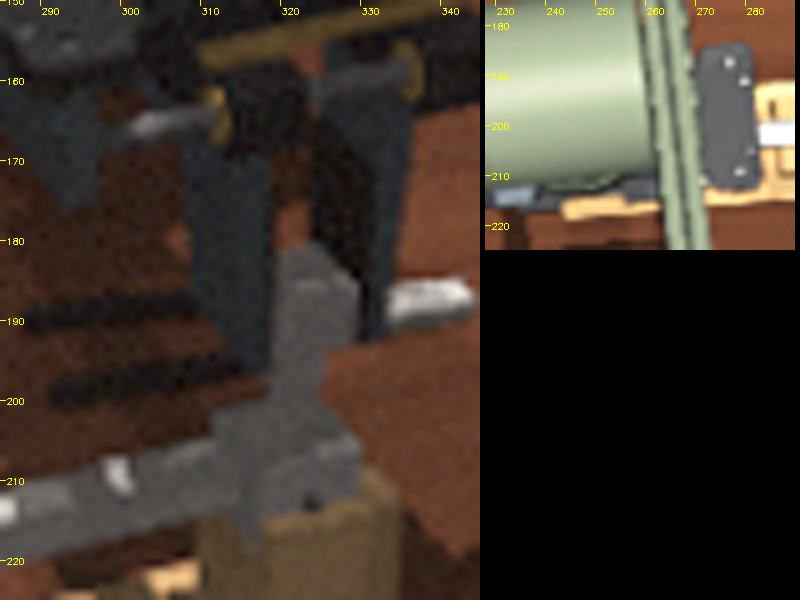

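The head hangs in the gripper with its tang tip over the middle of the thick block, around (321,202). I descend slowly and watch the force.

{"op": "step_arm", "data": {"linear": [[0,0,0.02],[0,0,0.04],[0,0,0.05],[0,0,0.06],[0,0,0.06],[0,0,0.06]], "turn": [0,0,0,0,0,0]}}

```text
time_s: 7.92
ee_pos: [495.9, 78.3, 107.1]
ee_rot: [180.0, -0.0, 6.0]
force: [-0.7, -0.2, -0.1]
gripper_width: 25.8
gripper_force: 25.0
```

{"op": "step_arm", "data": {"linear": [[0,0,0.01],[0,0,0.02],[0,0,0.025],[0,0,0.03],[0,0,0.03],[0,0,0.03]], "turn": [0,0,0,0,0,0]}}

```text
time_s: 8.68
ee_pos: [495.8, 78.4, 98.1]
ee_rot: [180.0, -0.0, 6.0]
force: [-0.3, 0.0, -1.8]
gripper_width: 26.0
gripper_force: 25.0
```

{"op": "step_arm", "data": {"linear": [[0,0,0.005],[0,0,0.01],[0,0,0.014],[0,0,0.018],[0,0,0.018],[0,0,0.018]], "turn": [0,0,0,0,0,0]}}

```text
time_s: 9.43
ee_pos: [495.8, 78.3, 92.6]
ee_rot: [180.0, -0.0, 6.0]
force: [-0.6, 0.4, -1.8]
gripper_width: 25.8
gripper_force: 25.0
```

{"op": "step_arm", "data": {"linear": [[0,0,0],[0,0,0],[0,0,0],[0,0,0]], "turn": [0,0,0,0], "fingers": -0.1}}

```text
time_s: 9.93
ee_pos: [495.8, 78.4, 92.7]
ee_rot: [180.0, -0.0, 6.0]
force: [-0.9, -0.3, -0.4]
gripper_width: 50.1
gripper_force: 0.0
```

{"op": "step_arm", "data": {"linear": [[0,0,-0.05],[0,0,-0.15],[0,0,-0.27],[0,0,-0.27],[0,0,-0.27],[0,0,-0.27]], "turn": [0,0,0,0,0,0]}}

```text
time_s: 10.68
ee_pos: [495.0, 78.2, 172.7]
ee_rot: [180.0, 0.1, 6.0]
force: [-0.2, 0.0, 0.3]
gripper_width: 50.1
gripper_force: 0.0
```

Run:
```python
from h import *
from workcell import cams,env
f=cams.grab_frame("scene"); np.savez("pics/scene3.npz",**{k:np.array(v) for k,v in f.items()}); print(env.state()["ee_pos"],env.state()["gripper_width"])
cv2.imwrite("pics/g3.png",crop(np.clip(f["color"].astype(float)*1.8,0,255).astype(np.uint8),245,185,345,260,8))
```

```text
[495.04225837  78.25637177 172.66570127] 50.13810063647864
```

View pics/g3.png

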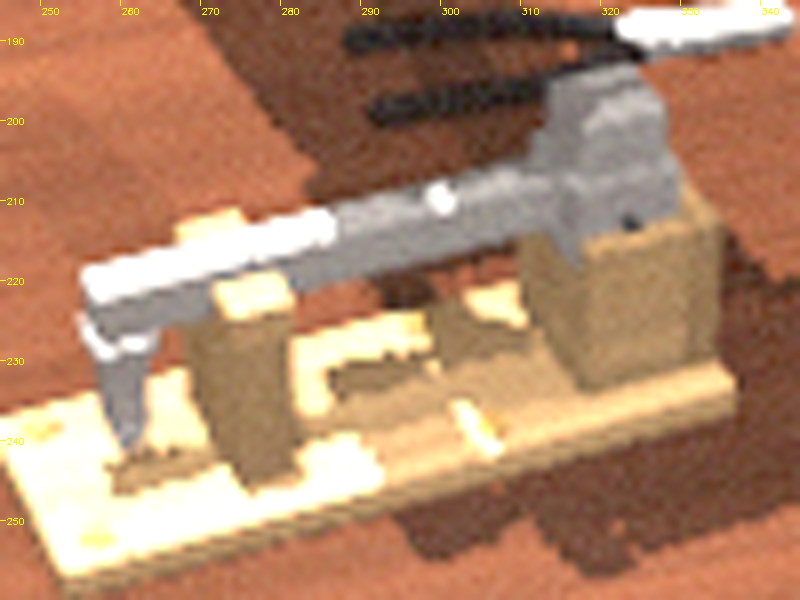

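The head sits in the socket, its top around (313–327,193–199) and its base meeting the block at about y=206. I check this against the projected height.

Run:
```python
from h import *
S=load("scene3"); a=np.radians(96); R=np.array([[np.cos(a),-np.sin(a),0],[np.sin(a),np.cos(a),0],[0,0,1]])
o=np.array([495.8,78.4,0])
C=[(13,-13),(-13,-13),(-13,13),(13,13)]
for z in(80,100,104): print(z,(proj(S,[o+R@[x,y,z] for x,y in C])+.5).round(1).tolist())
print("block",(proj(S,[o+R@[x*16/13,y*16/13,z] for z in(52,80) for x,y in C[:3]])+.5).round(1).tolist())
bal=np.array([503.2,3.8,0])
for O in (o+R@[-49,0,0],bal+R@[26,0,0]): print("bal",O)
go((495.75,78.4,173.5,6.0),tuple((o+R@[-49,0,0])[:2])+(110,96.),tuple((o+R@[-49,0,0])[:2])+(63,96.))
```

```text
80 [[328.4, 205.9], [318.0, 208.6], [313.0, 202.4], [323.3, 199.8]]
100 [[328.8, 198.6], [318.2, 201.3], [313.2, 195.2], [323.6, 192.6]]
104 [[328.9, 197.2], [318.3, 199.8], [313.3, 193.7], [323.7, 191.1]]
block [[329.7, 216.2], [317.0, 219.6], [311.1, 211.8], [330.2, 206.3], [317.3, 209.7], [311.3, 202.0]]
bal [500.9218947   29.66842713   0.        ]
bal [500.48225996  29.65756928   0.        ]
[0.0002, 0.1634, 0.2117] turn -0.25
[0.0002, 0.1634, 0.3683] turn -0.25
```

{"op": "step_arm", "data": {"linear": [[0,0.05,0],[0,0.1,0],[0,0.163,0],[0,0.163,0],[0,0.163,0],[0,0.163,0],[0,0.163,0],[0,0.163,0.05],[0,0.163,0.1],[0,0.163,0.2],[0,0.163,0.27],[0,0.163,0.33],[0,0.163,0.368],[0,0.163,0.368],[0,0.163,0.368],[0,0.163,0.368]], "turn": [-0.025,-0.05,-0.08,-0.11,-0.14,-0.17,-0.2,-0.23,-0.25,-0.25,-0.25,-0.25,-0.25,-0.25,-0.25,-0.25], "fingers": -0.6}}

```text
time_s: 12.72
ee_pos: [501.4, 29.7, 63.9]
ee_rot: [179.9, 0.0, 96.0]
force: [0.8, 0.1, -1.1]
gripper_width: 73.4
gripper_force: 0.0
```

{"op": "step_arm", "data": {"linear": [[0,0,0],[0,0,0],[0,0,0],[0,0,0],[0,0,0],[0,0,0],[0,0,0],[0,0,0],[0,0,0]], "turn": [0,0,0,0,0,0,0,0,0], "fingers": 1, "force": 50}}

```text
time_s: 13.85
ee_pos: [502.2, 29.8, 63.4]
ee_rot: [179.8, 0.0, 96.0]
force: [4.9, 0.6, -4.1]
gripper_width: 13.7
gripper_force: 50.0
```

{"op": "step_arm", "data": {"linear": [[0,0,-0.01],[0,0,-0.03],[0,0,-0.06],[0,0,-0.1],[0,0,-0.14],[0,0,-0.18],[0,0,-0.22],[0,0,-0.26],[0,0,-0.28],[0,0,-0.29],[0,0,-0.29],[0,0,-0.29]], "turn": [0,0,0,0,0,0,0,0,0,0,0,0]}}

```text
time_s: 15.35
ee_pos: [500.5, 29.7, 149.8]
ee_rot: [-179.9, 0.0, 96.0]
force: [0.4, 0.7, -7.0]
gripper_width: 13.9
gripper_force: 50.0
```

Run:
```python
from h import *
from workcell import cams,env
f=cams.grab_frame("scene"); np.savez("pics/scene4.npz",**{k:np.array(v) for k,v in f.items()}); s=env.state(); print(s["ee_pos"],s["ee_rot"],s["force"],s["torque"],s["gripper_width"])
cv2.imwrite("pics/g4.png",crop(np.clip(f["color"].astype(float)*1.8,0,255).astype(np.uint8),240,140,340,215,8))
# expected if level
a=np.radians(96);X=np.array([np.cos(a),np.sin(a),0]);Y=np.array([-X[1],X[0],0]);e=s["ee_pos"]-26*X; e[2]=s["ee_pos"][2]-1.4
P=lambda x,y,z:e+x*X+y*Y+np.array([0,0,z])
print((proj(f,[P(-80,7,18),P(-80,-7,18),P(59,-7,18),P(-72,0,-42),P(91,-16,18),P(91,-16,-10),P(59,-16,-10),P(75+13,-13,38),P(62,-13,38)])+.5).round(1).tolist())
```

```text
[500.52935109  29.69299603 149.81676939] [-1.79944029e+02  2.94234679e-03  9.59901936e+01] [-1.36083675  0.30463478 -6.46323476] [-0.01254711 -0.17518067 -0.03233862] 13.373287859712846
[[252.3, 185.5], [254.4, 189.0], [316.6, 174.5], [258.7, 209.9], [332.0, 173.3], [331.4, 184.4], [318.0, 187.7], [330.6, 164.8], [319.4, 167.4]]
```

View pics/g4.png

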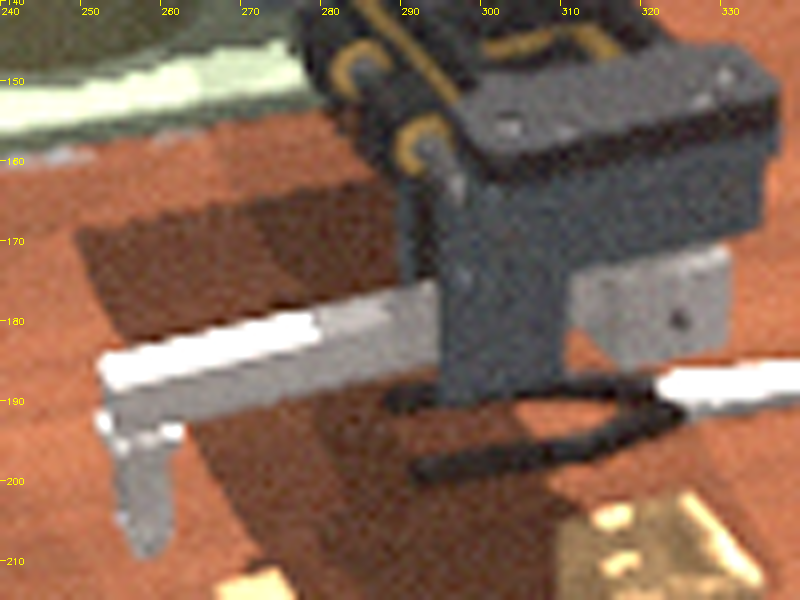

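The lifted arm matches the level prediction: bar end (253,185), tang tip (259,209.5), block corner (330.5,184). Its 6.4 N weight includes the head. Now I carry it over.

Run:
```python
from h import *
go((500.86,29.77,150.1,96.0),(528.4,-235.8,150.1,90.8),(528.4,-235.8,123,90.8))
```

```text
[-0.89, -0.0012, -0.0] turn 0.0144
[-0.89, -0.0012, 0.0903] turn 0.0144
```

{"op": "step_arm", "data": {"linear": [[-0.02,0,0],[-0.06,0,0],[-0.12,0,0],[-0.19,0,0],[-0.26,0,0],[-0.33,0,0],[-0.4,0,0],[-0.47,0,0],[-0.54,0,0],[-0.61,0,0],[-0.68,0,0],[-0.74,0,0],[-0.79,0,0],[-0.83,0,0],[-0.86,0,0],[-0.88,0,0],[-0.89,-0.001,0],[-0.89,-0.001,0],[-0.89,-0.001,0],[-0.89,-0.001,0]], "turn": [0.001,0.002,0.003,0.004,0.005,0.006,0.007,0.008,0.009,0.01,0.011,0.012,0.013,0.014,0.0144,0.0144,0.0144,0.0144,0.0144,0.0144]}}

```text
time_s: 17.9
ee_pos: [528.4, -235.6, 150.3]
ee_rot: [180.0, 0.0, 90.8]
force: [-0.1, -0.3, -6.5]
gripper_width: 13.8
gripper_force: 50.0
```

{"op": "step_arm", "data": {"linear": [[0,0,0.01],[0,0,0.03],[0,0,0.05],[0,0,0.07],[0,0,0.085],[0,0,0.09],[0,0,0.09],[0,0,0.09],[0,0,0.09],[0,0,0.09]], "turn": [0,0,0,0,0,0,0,0,0,0]}}

```text
time_s: 19.15
ee_pos: [528.5, -235.9, 123.4]
ee_rot: [180.0, 0.0, 90.8]
force: [-0.3, 0.1, -7.6]
gripper_width: 13.8
gripper_force: 50.0
```

Run:
```python
from h import *
from workcell import cams,env
m=np.zeros((600,800,3),np.uint8)
for n in("scene","top"):
    f=cams.grab_frame(n); np.savez(f"pics/{n}5.npz",**{k:np.array(v) for k,v in f.items()})
    c=np.clip(f["color"].astype(float)*1.7,0,255).astype(np.uint8)
    put(m,crop(c,110,200,175,270,8) if n=="scene" else crop(f["color"],365,175,410,215,6),0 if n=="scene" else 525,0)
    if n=="scene": put(m,crop(c,150,180,250,240,2),525,300)
    e=env.state()["ee_pos"];a=np.radians(90.8);X=np.array([np.cos(a),np.sin(a),0]);Y=np.array([-X[1],X[0],0]);e=e-26*X; e[2]-=1.4
    P=lambda x,y,z:e+x*X+y*Y+np.array([0,0,z])
    print(n,(proj(f,[P(-80,7,18),P(-80,-7,18),P(-72,0,-42),P(-78,-6,-42),P(-66,-6,-42),P(-78,6,-42),P(-80,0,18)])+.5).round(1).tolist(), "hole",(proj(f,[(529.8,-333.8,60)])+.5).round(1))
s=env.state();print(s["ee_pos"],s["ee_rot"],s["force"],s["torque"],s["gripper_width"])
cv2.imwrite("pics/g5.png",m)
```

```text
scene [[120.0, 224.7], [119.9, 229.1], [131.7, 249.6], [128.6, 252.1], [134.8, 250.9], [128.6, 248.3], [119.9, 226.9]] hole [[134.  256.9]]
top [[402.2, 195.3], [402.1, 190.2], [393.9, 194.8], [395.9, 192.7], [391.8, 192.7], [396.0, 196.8], [402.2, 192.7]] hole [[392.1 195.4]]
[ 528.44339699 -235.86833731  123.36245879] [1.79988324e+02 9.75344644e-03 9.08055700e+01] [ 0.59157378 -0.81406143 -6.79081319] [-0.07098629 -0.08557333  0.02137986] 13.61560822271815
```

View pics/g5.png

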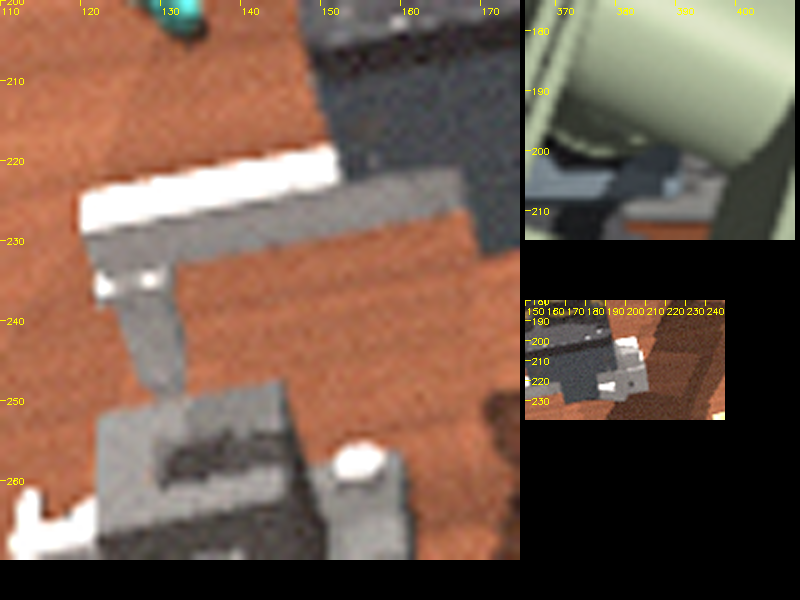

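The bar end is at (120,224)-(120.2,229), as predicted. The tower top corners give a centre of about (134.2,256.9), which matches the hole estimate. The tang tip merges with the grey tower, so I check its edges numerically.

Run:
```python
from h import *
f=load("scene5"); C=f["color"].astype(int)
print("cols",list(range(122,138)))
for v in range(234,262,1): print(v,C[v,122:138].mean(1).astype(int).tolist(), (C[v,122:138,2]-C[v,122:138,0]).tolist() if v<250 else "")
e=np.array([528.44,-235.87,123.36]);a=np.radians(90.8);X=np.array([np.cos(a),np.sin(a),0]);Y=np.array([-X[1],X[0],0]);e=e-26*X; e[2]-=1.4
P=lambda x,y,z:e+x*X+y*Y+np.array([0,0,z])
for z in(-10,-20,-30,-42): print(z,proj(f,[P(-78,6,z),P(-78,-6,z),P(-66,-6,z),P(-66,6,z)]).round(1).tolist())
```

```text
cols [122, 123, 124, 125, 126, 127, 128, 129, 130, 131, 132, 133, 134, 135, 136, 137]
234 [131, 83, 85, 91, 93, 109, 145, 127, 105, 71, 66, 73, 76, 69, 69, 72] [10, 5, 6, 8, 6, 9, 9, 10, 7, 10, 51, 57, 53, 58, 58, 57]
235 [192, 149, 108, 96, 93, 109, 145, 125, 94, 71, 65, 70, 70, 69, 72, 71] [10, 6, 9, 10, 8, 6, 9, 9, 6, 12, 54, 60, 58, 58, 58, 57]
236 [165, 143, 109, 90, 79, 79, 78, 75, 76, 68, 67, 76, 73, 68, 70, 70] [6, 8, 5, 8, 7, 7, 8, 6, 4, 21, 57, 58, 57, 56, 58, 60]
237 [91, 78, 76, 75, 75, 83, 80, 80, 70, 69, 70, 72, 68, 70, 69, 73] [6, 8, 6, 4, 7, 8, 6, 7, 6, 15, 51, 59, 58, 57, 59, 52]
238 [87, 73, 76, 74, 70, 79, 79, 80, 76, 64, 66, 70, 66, 64, 68, 64] [29, 39, 21, 8, 5, 6, 4, 4, 3, 1, 45, 55, 59, 60, 56, 53]
239 [69, 69, 72, 80, 80, 77, 77, 81, 78, 72, 71, 63, 73, 67, 73, 72] [58, 64, 39, 2, 5, 6, 6, 7, 5, 4, 29, 56, 53, 58, 58, 56]
240 [72, 66, 68, 80, 80, 82, 80, 85, 81, 78, 67, 70, 72, 74, 74, 80] [59, 58, 48, 7, 7, 6, 7, 7, 6, 6, 16, 56, 62, 63, 62, 61]
241 [72, 72, 68, 84, 83, 81, 84, 81, 83, 79, 63, 74, 73, 74, 76, 68] [56, 54, 61, 22, 5, 4, 6, 8, 8, 5, 3, 48, 59, 
[... 1463 characters left out ...]
40] 
256 [97, 98, 96, 94, 94, 97, 95, 78, 74, 61, 40, 40, 42, 43, 43, 36] 
257 [97, 96, 97, 96, 95, 94, 97, 79, 64, 47, 43, 50, 42, 38, 43, 45] 
258 [96, 95, 93, 95, 94, 95, 91, 78, 59, 40, 46, 45, 44, 44, 42, 41] 
259 [96, 96, 97, 97, 91, 97, 94, 73, 60, 39, 41, 48, 42, 39, 71, 73] 
260 [96, 98, 97, 93, 93, 94, 93, 81, 50, 65, 71, 75, 74, 73, 92, 96] 
261 [96, 96, 93, 96, 96, 95, 97, 95, 77, 96, 96, 99, 99, 95, 95, 97] 
-10 [[124.2, 235.5], [124.1, 239.3], [130.6, 238.1], [130.5, 234.3]]
-20 [[125.4, 239.4], [125.4, 243.2], [131.8, 242.0], [131.7, 238.2]]
-30 [[126.6, 243.2], [126.6, 247.1], [132.9, 245.8], [132.9, 242.0]]
-42 [[128.1, 247.8], [128.1, 251.6], [134.3, 250.4], [134.3, 246.5]]
```

Run:
```python
from h import *
f=load("scene0"); C=f["color"].astype(int).mean(2)
for v in range(246,268): print(v,C[v,120:150].astype(int).tolist())
for n,h in(("mouth",6.75),("tower",23)):
  for yaw in(.8,):
    c,s=np.cos(np.radians(yaw)),np.sin(np.radians(yaw))
    print(n,proj(f,[(529.8+c*x-s*y,-333.8+s*x+c*y,60) for x,y in((-h,-h),(-h,h),(h,h),(h,-h))]).round(1).tolist())
```

```text
246 [79, 73, 78, 79, 80, 77, 75, 76, 82, 77, 81, 78, 82, 74, 79, 77, 77, 79, 76, 78, 74, 72, 78, 77, 80, 79, 76, 77, 74, 75]
247 [75, 75, 75, 77, 80, 74, 84, 78, 77, 75, 80, 76, 76, 77, 75, 73, 74, 70, 72, 77, 78, 82, 85, 87, 96, 73, 79, 80, 82, 77]
248 [79, 78, 80, 80, 77, 79, 77, 75, 77, 71, 76, 73, 71, 75, 71, 82, 82, 84, 87, 90, 97, 99, 100, 103, 105, 80, 76, 81, 82, 81]
249 [80, 77, 76, 76, 74, 73, 72, 76, 73, 74, 81, 82, 86, 90, 93, 96, 93, 101, 105, 105, 107, 104, 104, 104, 105, 78, 74, 82, 81, 82]
250 [79, 75, 73, 72, 75, 80, 80, 83, 89, 94, 98, 98, 104, 105, 105, 105, 102, 104, 100, 103, 105, 101, 100, 102, 106, 67, 70, 82, 84, 81]
251 [74, 78, 84, 86, 94, 100, 100, 98, 104, 104, 100, 105, 107, 103, 105, 105, 106, 104, 105, 102, 106, 99, 104, 103, 104, 71, 64, 80, 79, 83]
252 [79, 78, 95, 105, 101, 107, 106, 106, 105, 107, 103, 104, 103, 102, 105, 102, 106, 100, 104, 102, 104, 104, 102, 102, 105, 69, 48, 77, 83, 84]
253 [76, 80, 109, 108, 102, 103, 102, 104, 105, 107, 104, 107, 102, 103, 94, 99, 100, 93, 106, 102, 106, 102, 102, 105, 106, 70, 45, 73, 85, 83]
254 [78, 77, 105
[... 1343 characters left out ...]
, 58, 56, 43, 40, 39, 48, 42, 39, 41, 52]
264 [235, 207, 108, 102, 103, 107, 103, 105, 105, 99, 93, 93, 88, 84, 68, 58, 52, 42, 39, 47, 40, 42, 45, 43, 40, 42, 41, 40, 37, 35]
265 [240, 189, 108, 103, 91, 95, 93, 91, 88, 62, 63, 51, 42, 45, 45, 44, 44, 48, 43, 43, 44, 51, 40, 44, 41, 45, 45, 36, 38, 39]
266 [242, 156, 91, 90, 65, 64, 51, 42, 36, 41, 43, 46, 40, 43, 43, 47, 43, 47, 48, 47, 46, 40, 46, 44, 42, 48, 43, 43, 34, 37]
267 [172, 116, 43, 37, 45, 44, 45, 42, 44, 40, 46, 48, 44, 41, 46, 44, 43, 44, 42, 46, 45, 44, 42, 47, 43, 44, 44, 46, 39, 40]
mouth [[130.1, 254.9], [137.0, 253.6], [137.0, 257.9], [130.1, 259.3]]
tower [[121.8, 251.5], [145.0, 246.9], [145.6, 261.5], [121.5, 266.5]]
```

Run:
```python
from h import *
f=load("top0"); im=f["color"].astype(float); d=im[...,2]-im[...,0]  # red-blue: wood high, iron ~0
d=cv2.GaussianBlur(d,(3,3),0)
def edge(prof,rev=False):  # subpixel crossing of mid level
    i=np.arange(len(prof)); 
    lo,hi=prof.min(),prof.max(); m=(lo+hi)/2
    k=np.where(np.diff(np.sign(prof-m))!=0)[0]; k=k[0] if not rev else k[-1]
    return k+(m-prof[k])/(prof[k+1]-prof[k])
H=[]
for nm,rng,fun in (("left",range(184,209),lambda v:(366+edge(d[v,366:380]),v)),("right",range(184,190),lambda v:(396+edge(d[v,396:408],True),v)),("top",range(376,400),lambda u:(u,174+edge(d[174:190,u]))),("bot",range(376,400),lambda u:(u,204+edge(d[204:218,u],True)))):
    p=np.array([fun(v) for v in rng]); w=ray(f,p,12 if nm!="x" else 0)[:,:2]
    ax=0 if nm in("left","right") else 1
    k=np.polyfit(w[:,ax],w[:,1-ax],1); r=w[:,1-ax]-np.polyval(k,w[:,ax]); g=abs(r)<2*r.std()+.01; k=np.polyfit(w[g,ax],w[g,1-ax],1)
    print(nm,"yaw",round(np.degrees(np.arctan(k[0]))*(1 if ax==0 else -1),2),"at mid",np.polyval(k,530 if ax==0 else -333.8).round(1),"sd",r.std().round(2))
```

```text
left yaw -0.15 at mid -286.7 sd 0.16
right yaw -0.19 at mid -378.6 sd 0.14
top yaw 0.88 at mid 575.1 sd 0.19
bot yaw -0.25 at mid 483.4 sd 0.21
```

{"op": "step_arm", "data": {"linear": [[-0.001,0.003,0],[-0.001,0.003,0],[-0.001,0.003,0],[-0.001,0.003,0],[-0.001,0.003,0],[-0.001,0.003,0],[-0.001,0.003,0],[-0.001,0.003,0]], "turn": [0.0014,0.0014,0.0014,0.0014,0.0014,0.0014,0.0014,0.0014]}}

```text
time_s: 20.25
ee_pos: [529.3, -236.1, 123.3]
ee_rot: [180.0, 0.0, 90.3]
force: [1.2, 0.5, -6.8]
gripper_width: 13.9
gripper_force: 50.0
```

Run:
```python
from h import *
from workcell import cams,env
f=cams.grab_frame("scene"); c=np.clip(f["color"].astype(float)*1.7,0,255).astype(np.uint8)
cv2.imwrite("pics/g6.png",crop(c,110,180,220,270,7))
s=env.state();e=s["ee_pos"];a=np.radians(90.3);X=np.array([np.cos(a),np.sin(a),0]);Y=np.array([-X[1],X[0],0]);e=e-26*X; e[2]-=1.4
P=lambda x,y,z:e+x*X+y*Y+np.array([0,0,z])
print((proj(f,[P(-80,7,18),P(-80,-7,18),P(-72,0,-42),P(91,-16,18),P(91,-16,-10),P(88,-13,38),P(88,13,38)])+.5).round(1).tolist())
print(s["time_s"],s["ee_pos"],s["ee_rot"],s["force"],s["gripper_width"],s["gripper_force"],abs(np.array(s["qvel"])).max())
```

```text
[[119.9, 224.8], [119.7, 229.2], [131.6, 249.6], [210.5, 215.4], [212.2, 226.5], [207.4, 206.6], [205.7, 199.3]]
20.3 [ 529.28462214 -236.14656329  123.23412066] [-1.79998874e+02  3.88816509e-03  9.03004252e+01] [ 0.06523296  0.2751529  -6.56290272] 13.931066169921214 49.99755620956421 0.10711029414909601
```

View pics/g6.png

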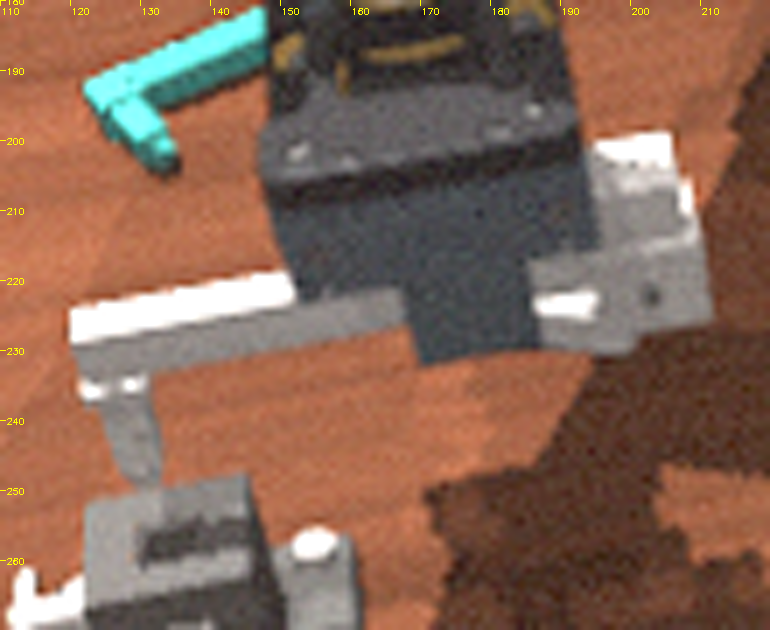

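The head is home on the block, with its top corner at (205.7,199) as predicted. The arm is level: bar end (119.8,224.5), block corner (211.5,226). The tang is over the hole.

```bash
python3 -c "
from workcell import env
print(env.job_done())"
```

```text
the job is handed in; nothing more can be done
None
```

I handed the job in at about 20 s: the flat head is fully home in the extension, which is held level and still at its balance point. By the camera measurements, its tang is centred to about 1 mm over the holder's hole and squared to it to about half a degree, tip about 2 cm above.

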